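# Switch off the idle USB charger at the power strip

## Task

The USB charger on the power strip, the small plain block with two ports in its top, has nothing left to charge: switch off its socket by pressing down, lightly and with the fingertips, the raised outer end of the rocker switch straight across the strip from it, until the switch has tipped right over, then withdraw. Leave the other four switches on, leave the charger and everything else plugged in where it is, and disturb nothing else on the table.

Things in the scene. Friction and masses are not known exactly. Their poses are not given: they have to be found in the camera images.
- strip: Power strip, an aluminium channel 100 mm wide (x), 360 long (y), 45 high, screwed to the table; origin at the centre of its underside, z up, top face level. Five round sockets 40 mm across in a row at x -24 mm, y -124, -62, 0, 62, 124; the rocker switch of each lies straight across from it, pivot at x +28 mm, same y. Number 1 is at y -124, the end where the cord leaves; number 5 at y +124.
- press1 (a point): Middle of the outer half (away from the sockets) of rocker 1, on its top; moves with it. A rocker is a dark grey V-shaped key 28 mm long (across the strip), 21 wide; each half is 14 mm long. On: the outer half slopes up away from the sockets, its outer edge 10 mm above the strip's top face. Off: the outer half lies level, 5 mm above that face, and the inner half is up.
- press2 (a point): Middle of the outer half (away from the sockets) of rocker 2, on its top; moves with it. About 4 N downward on the outer half tips a rocker; past the middle of its throw a spring carries it over; the whole switch gives about 1 mm downward at 6 N. Rockers stand 62 mm apart, and nothing else on that side of the strip is higher than 3 mm above its top face.
- press3 (a point): Middle of the outer half (away from the sockets) of rocker 3, on its top; moves with it.
- press4 (a point): Middle of the outer half (away from the sockets) of rocker 4, on its top; moves with it.
- press5 (a point): Middle of the outer half (away from the sockets) of rocker 5, on its top; moves with it.
- rocker1 (a joint): Angle of rocker 1: 0 is on (outer half up), 0.4 rad is off (outer half down); it snaps to one or the other and stays there. It starts on.
- rocker2 (a joint): Angle of rocker 2: 0 is on (outer half up), 0.4 rad is off (outer half down); it snaps to one or the other and stays there. It starts on.
- rocker3 (a joint): Angle of rocker 3: 0 is on (outer half up), 0.4 rad is off (outer half down); it snaps to one or the other and stays there. It starts on.
- rocker4 (a joint): Angle of rocker 4: 0 is on (outer half up), 0.4 rad is off (outer half down); it snaps to one or the other and stays there. It starts on.
- rocker5 (a joint): Angle of rocker 5: 0 is on (outer half up), 0.4 rad is off (outer half down); it snaps to one or the other and stays there. It starts on.
- charger_center (a point): Centre of the USB charger: a plain white block 44 mm across the strip, 40 mm along it and 32 mm high above the strip's top face, with two small USB ports in its top, the smallest of the three plugged-in devices. It may be in any of the five sockets, its centre straight above the socket's centre and 16 mm above the strip's top face. Axes as the strip's.
- timer_center (a point): Centre of the plug-in timer: a white square device 52 x 54 mm, 34 mm high above the strip's top face, with a large round dial on top. It is in another socket.
- repeater_center (a point): Centre of the Wi-Fi repeater: the largest device, white, 50 x 56 mm and 42 mm high, vented top, with two small paddle antennas (up to 46 mm high) on the side away from the switches. It is in another socket.
- cap1_center (a point): A white blanking cap, a 37 mm disc with a small grip, lying on the floor of an unused socket, below the strip's top face.
- cap2_center (a point): A second blanking cap, as cap1, in the other unused socket.
- jar: Glass jar of foil balls, 70 mm across, 85 mm high, on the table on the socket side of the strip. Origin at the centre of its underside. A bystander.
- oximeter: White fingertip oximeter, 58 x 32 x 29 mm, on the table on the socket side of the strip. Origin under its centre. A bystander.
- lighter: Blue stick gas lighter with a steel tube, 223 mm long and 20 mm high, lying on the table on the switch side of the strip, about 130 mm from the strip's middle line. Origin on its underside near the middle of its length. A bystander.
- screwdriver: Black screwdriver, 170 mm long, lying on the table past the strip's +y end. A bystander.
- mug: White mug, 80 mm across, 92 mm high, on the table past the strip's -y (cord) end. Origin at the centre of its underside. A bystander.

How it is judged (in metres and radians):
At the end, for the whole second after the job is handed in: The rocker beside the charger's socket is off (joint above 0.33 rad of 0.4), the other four rockers are on (below 0.07 rad), every device and cap is within 6 mm and every bystander within 15 mm of where it started (((y of charger_center in the frame of strip between -0.154 and -0.094 m and value of joint rocker1 above 0.33 rad and value of joint each of rocker2, rocker3, rocker4, rocker5 below 0.07 rad) or (y of charger_center in the frame of strip between -0.092 and -0.032 m and value of joint rocker2 above 0.33 rad and value of joint each of rocker1, rocker3, rocker4, rocker5 below 0.07 rad) or (y of charger_center in the frame of strip between -0.03 and 0.03 m and value of joint rocker3 above 0.33 rad and value of joint each of rocker1, rocker2, rocker4, rocker5 below 0.07 rad) or (y of charger_center in the frame of strip between 0.032 and 0.092 m and value of joint rocker4 above 0.33 rad and value of joint each of rocker1, rocker2, rocker3, rocker5 below 0.07 rad) or (y of charger_center in the frame of strip between 0.094 and 0.154 m and value of joint rocker5 above 0.33 rad and value of joint each of rocker1, rocker2, rocker3, rocker4 below 0.07 rad)) and distance of each of charger_center, timer_center, repeater_center, cap1_center, cap2_center from where it was at the start of the episode below 0.006 m and distance of each of jar, oximeter, lighter, screwdriver, mug from where it was at the start of the episode below 0.015 m); the robot touches nothing.
It fails at once if another socket's switch is pressed ((not (y of charger_center in the frame of strip between -0.154 and -0.094 m) and value of joint rocker1 above 0.1 rad) or (not (y of charger_center in the frame of strip between -0.092 and -0.032 m) and value of joint rocker2 above 0.1 rad) or (not (y of charger_center in the frame of strip between -0.03 and 0.03 m) and value of joint rocker3 above 0.1 rad) or (not (y of charger_center in the frame of strip between 0.032 and 0.092 m) and value of joint rocker4 above 0.1 rad) or (not (y of charger_center in the frame of strip between 0.094 and 0.154 m) and value of joint rocker5 above 0.1 rad)).
It fails at once if a plugged-in device or a cap is pulled out, lifted or shoved (more than 6 mm) (distance of any of charger_center, timer_center, repeater_center, cap1_center, cap2_center from where it was at the start of the episode above 0.006 m).
It fails at once if something else on the table is moved (more than 15 mm) (distance of any of jar, oximeter, lighter, screwdriver, mug from where it was at the start of the episode above 0.015 m).
It fails at once if the strip or its switches are pressed hard (over 40 N) (contact force between the fingers and strip above 40 N).
It also fails if it takes over 32 s, if anything falls off the work surface, if the arm or the gripper's body presses on something with over 40 N, if the wrist force passes 120 N, or if a joint passes its speed limit or range.

## Robot

A 6-joint arm with a two-finger parallel gripper is mounted at the origin on the work surface. World frame = base frame: x ahead of the robot, y to its left, z up, the work surface at z = 0. Lengths are in m, angles in degrees, forces in N, time in s.
With the tool pointing down it reaches from about 0.25 to 0.725 m from the base axis. Payload 9.7 kg.
Tool frame: the origin (TCP) lies on the centre line of the jaws, within the pads' length; the fingertips stand 17 mm ahead of it and the grasp point (between the pads) lies 2 mm behind it (bot.nose_length is the distance from the TCP to the fingertips, in m); x points along the fingers, y is the direction in which the jaws open and shut, and the axes are right-handed (so a half turn about x gives the same grasp; the last joint's range is limited). The gripper opens to 85 mm and grips with 20 to 120 N. Pads are 22 mm wide; open, the fingers measure 114 mm over their backs; the gripper's body (76 mm by 85 mm) begins 54 mm behind the grasp point. The pads swing forward as they close: fully open they stand 13 mm farther back than shut.
Start: joints at [-76.146, 4.979, 10.078, 95.1, 0, 90], TCP at [0.132, -0.534, 0.248] pointing down, gripper open.
Joint ranges: [-179.16, 179.16], [-48.56, 103.87], [-65.8, 70.77], [-126.05, 130.52], [-82.76, 87.17], [-180, 180]. Speed limits (degrees/s): [127.2, 127.2, 147.25, 180, 180, 180].

## Interface

Orientations are given as [roll, pitch, yaw] about the fixed x, y, z axes, in that order (R = Rz(yaw) Ry(pitch) Rx(roll)).
In Python, from workcell import bot, viewer, ticket gives the robot as it stands.
- The arm moves only by the tool jog_arm, never from a script. Its argument "deltas" is a list of rows, each an object of numbers: "fingers": the opening, from 0 (shut) to 1 (fully open); "x", "y", "z": the shift along the world's x, y, z in mm; "twist": the turn about the world's z in degrees. A call has 1 to 10 rows; each row is the pose to reach, as a shift and turn from the pose measured when the call began; what a row does not reach only later rows make up. A row lasts 1/10 s, in which the tool goes at most 50 mm and 8.59 degrees, less where a joint would pass 70% of its speed; a pose out of reach is approached as far as the arm can. A call with a gripper value outside its range is refused whole. The fingers move at their own pace and stop on an object; "grip_force" is the grip in N (left out, the last holds). Time passes only in rows, so rows that repeat a pose let the fingers close. It gives the time, the measured TCP pose, the force and the opening at its end, in the units of the state.
- bot.get_obs(): the state, without advancing time (a new reading comes with each control period).
- viewer.camera(name): name is "scene" or "side" or "wrist"; returns a dict with "image" (420x560x3 uint8, red, green, blue), "fovy" (degrees; the focal length in pixels is half the picture's height over the tangent of half this angle, whatever the lens; pixels are square), "cx", "cy" (the principal point, pixels), "D" ([k1, k2, p1, p2, k3] as OpenCV has them; the pictures are not rectified), "world_to_cam" (4x4, takes a point from world to camera coordinates); the wrist camera has in their place "tool_from_camera" (4x4, takes a point from camera to tool coordinates, whose origin is the TCP and whose axes are the tool frame's). Camera axes: x right, y down, z forward; pixel columns grow to the right and rows downward; lengths in m; the calibration is good to about 2 mm. A picture is of the moment at which its call begins: read the wrist's pose just before it. There is no depth.
- ticket.job_done(): hands the job in, once; it reports no verdict.
The state is a dict: "time": time; "q": joint angles; "qd": joint speeds; "joint_efforts": joint torques, N m; "ee_pos": TCP position; "tcp_rot": TCP orientation; "wrist_force": force on the tool from outside, world axes, zero at the start; "torque": the same for the moment, N m; "opening": finger opening in m.
Only numpy, scipy, OpenCV 4.12 (cv2) and the standard library are available. Lean on these libraries where they do the work, as an engineer would, in place of code of your own. Each camera call takes 0.05 s, during which the arm holds its last target.

## Working session

There is one attempt and no reset: what is moved stays moved. The work goes in short steps, Python scripts to look and compute and a tool call to move; the robot and the scene stay as the last step left them, time stands still between calls to the robot, and variables do not carry over. Pictures are saved under pics/ and viewed, and the job is handed in when it is done.

Besides the shell and the picture viewer there is one more tool, called as name([rows], argument=value, ...), one row to a line, values as JSON. jog_arm: Moves the arm, as the interface text tells. Its arguments: {"type":"object","properties":{"deltas":{"type":"array"},"grip_force":{"type":"number"}},"required":["deltas"]}

```bash
mkdir -p pics
python3 - <<'E'
from workcell import bot, viewer
import cv2
o=bot.get_obs();print(o['time'],o['ee_pos'],o['tcp_rot'],o['opening'],bot.nose_length)
for n in ['scene','side','wrist']:
    c=viewer.camera(n);cv2.imwrite(f'pics/{n}0.png',c['image'][:,:,::-1])
    print(n,{k:v for k,v in c.items() if k!='image'})
E
```

```text
0.0 [ 0.13164853 -0.53379079  0.24759236] [-89.71211869  89.92445641 104.14247923] 0.0852561783631826 0.017
scene {'fovy': 52.48662672692969, 'cx': 280.75502784724677, 'cy': 208.78741918911354, 'D': array([-0.13378824,  0.        ,  0.        ,  0.        ,  0.        ]), 'world_to_cam': array([[ 0.62165376,  0.78324488,  0.0086059 , -0.36062519],
       [ 0.59976672, -0.46890478, -0.64838892, -0.29048369],
       [-0.50381195,  0.40823494, -0.76126063,  1.15045057],
       [ 0.        ,  0.        ,  0.        ,  1.        ]])}
side {'fovy': 47.00070121323463, 'cx': 278.9102922682592, 'cy': 216.18762463172763, 'D': array([-0.16580867,  0.        ,  0.        ,  0.        ,  0.        ]), 'world_to_cam': array([[-0.9880974 , -0.15261114,  0.01932253,  0.57556521],
       [-0.12460864,  0.7204088 , -0.68226377,  0.10321953],
       [ 0.09020094, -0.67655081, -0.73085073,  1.20315287],
       [ 0.        ,  0.        ,  0.        ,  1.        ]])}
wrist {'fovy': 63.276656453516885, 'cx': 279.84956859205033, 'cy': 207.24363878944314, 'D': array([-0.0145761,  0.       ,  0.       ,  0.       ,  0.       ]), 'tool_from_camera': array([[-3.98124925e-04, -2.57152751e-01,  9.66370687e-01,
        -1.25908681e-01],
       [ 9.99999615e-01,  6.53525257e-04,  5.85883448e-04,
         1.39926517e-04],
       [-7.82209192e-04,  9.66370548e-01,  2.57152392e-01,
        -6.53943486e-02],
       [ 0.00000000e+00,  0.00000000e+00,  0.00000000e+00,
         1.00000000e+00]])}
```

View pics/scene0.png

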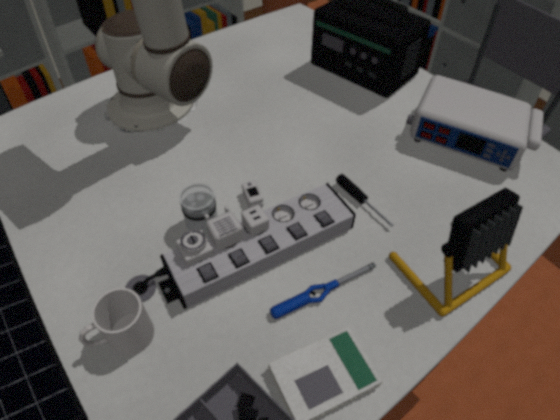

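View pics/side0.png

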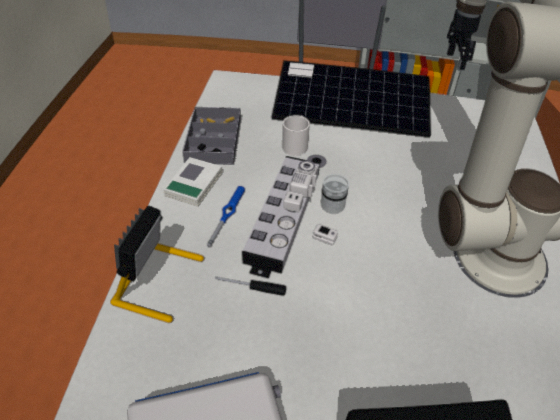

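View pics/wrist0.png

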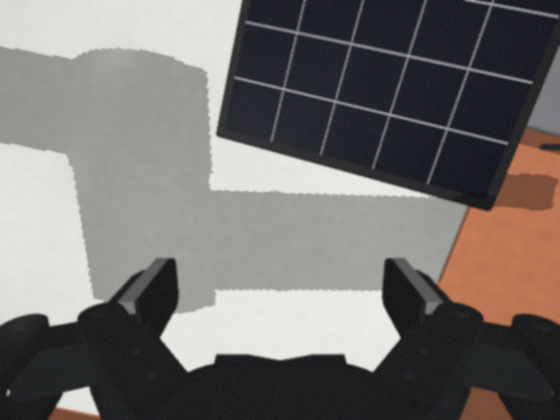

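Run:
```python
import cv2
a=cv2.imread('pics/scene0.png')[165:315,140:370];cv2.imwrite('pics/sz.png',cv2.resize(a,None,fx=3.4,fy=3.4,interpolation=cv2.INTER_CUBIC))
a=cv2.imread('pics/side0.png')[145:285,235:355];cv2.imwrite('pics/dz.png',cv2.resize(a,None,fx=4.2,fy=4.2,interpolation=cv2.INTER_CUBIC))
```

```text
(no output)
```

View pics/sz.png

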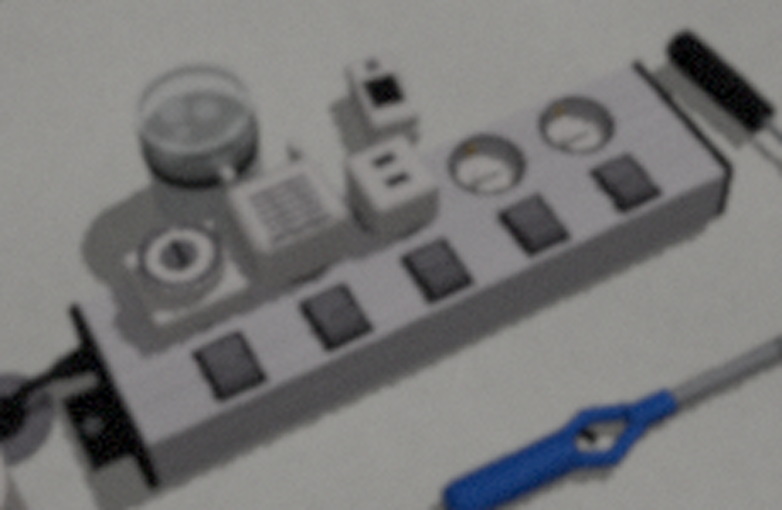

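View pics/dz.png

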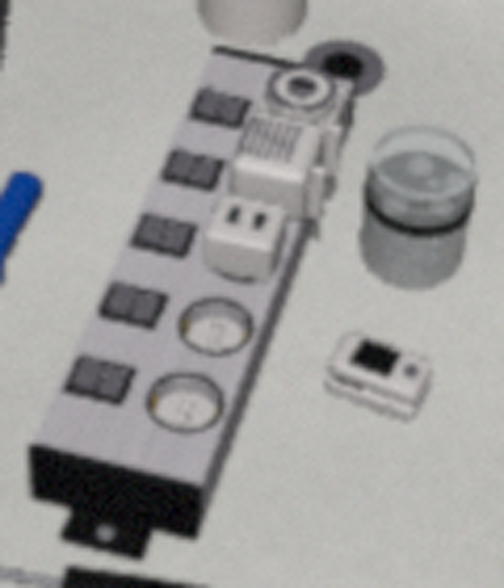

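The order from the cord end is timer (1), repeater (2), charger (3, two ports, scene px about 255,217) and then two capped sockets (4, 5). The target is therefore rocker 3, at about scene (268,244) and side (274,200). Next I measure the five dark rockers in both views.

```bash
cat > h.py <<'E'
import numpy as np,cv2
def K(c):
    f=c['image'].shape[0]/2/np.tan(np.radians(c['fovy']/2)); return np.array([[f,0,c['cx']],[0,f,c['cy']],[0,0,1.]])
def ray(c,px,W=None):
    W=c['world_to_cam'] if W is None else W
    n=cv2.undistortPoints(np.array(px,float).reshape(-1,1,2),K(c),c['D'])[:,0]
    d=np.c_[n,np.ones(len(n))]@W[:3,:3]; o=-W[:3,:3].T@W[:3,3]; return o,d
def plane(c,px,z,W=None):
    o,d=ray(c,px,W); return o+d*((z-o[2])/d[:,2])[:,None]
def tri(c1,p1,c2,p2):
    r=[]
    P=[np.array(c['world_to_cam'])[:3] for c in(c1,c2)]
    u=[cv2.undistortPoints(np.array(p,float).reshape(-1,1,2),K(c),c['D'])[:,0].T for c,p in((c1,p1),(c2,p2))]
    X=cv2.triangulatePoints(*P,*u); return (X[:3]/X[3]).T
E
python3 - <<'E'
from workcell import viewer
from h import *
g={}
seeds={'scene':[(208,272),(239,258),(268,244),(297,230),(324,218)],'side':[(287,170),(281,185),(274,200),(267,217),(259,235)]}
res={};C={}
for n in seeds:
    c=C[n]=viewer.camera(n); im=cv2.cvtColor(c['image'],cv2.COLOR_RGB2GRAY)
    th=105
    m=(im<95).astype(np.uint8)
    k,l,s,ce=cv2.connectedComponentsWithStats(m)
    out=[]
    for (x,y) in seeds[n]:
        i=l[y,x]; print(n,im[y,x],i,s[i],ce[i]); out.append(ce[i])
    res[n]=np.array(out)
    print(plane(c,res[n],.052))
X=tri(C['scene'],res['scene'],C['side'],res['side']);print(X, np.diff(X,axis=0), np.linalg.norm(np.diff(X,axis=0),axis=1))
E
```

```text
scene 74 88 [197 262  22  22 289] [207.12456747 272.60899654]
scene 70 87 [228 248  22  21 267] [238.19475655 258.09363296]
scene 68 84 [258 235  21  20 252] [267.94047619 244.35714286]
scene 71 81 [286 222  22  19 233] [296.44635193 231.00858369]
scene 72 75 [314 211  21  17 216] [323.49074074 218.73611111]
[[ 0.59105005 -0.17417837  0.052     ]
 [ 0.59943987 -0.11349598  0.052     ]
 [ 0.60822222 -0.05298538  0.052     ]
 [ 0.61680264  0.00810997  0.052     ]
 [ 0.62618281  0.06847142  0.052     ]]
side 81 752 [281 167  14   8  80] [286.9875 170.625 ]
side 81 822 [274 181  14   9  86] [280.55813953 185.26744186]
side 90 903 [266 196  16  10  96] [273.57291667 200.82291667]
side 81 981 [259 213  16  10 104] [266.24038462 217.46153846]
side 78 1074 [251 230  16  11 112] [258.38392857 235.13392857]
[[ 0.58676262 -0.1671261   0.052     ]
 [ 0.59539794 -0.10580574  0.052     ]
 [ 0.60440094 -0.04469663  0.052     ]
 [ 0.61308723  0.0164412   0.052     ]
 [ 0.62189748  0.07722936  0.052     ]]
[[ 0.58759601 -0.17298646  0.04662912]
 [ 0.59615619 -0.11166528  0.04644186]
 [ 0.60509527 -0.05049195  0.04625524]
 [ 0.61380928  0.01111528  0.04633318]
 [ 0.62289331  0.072152    0.04600833]] [[ 8.56017420e-03  6.13211813e-02 -1.87265236e-04]
 [ 8.93908605e-03  6.11733332e-02 -1.86615041e-04]
 [ 8.71400864e-03  6.16072271e-02  7.79382410e-05]
 [ 9.08402586e-03  6.10367167e-02 -3.24852206e-04]] [0.06191606 0.06182329 0.0622205  0.06170985]
```

Rocker 3's centre comes out near (0.605, -0.049), and strip +y points along world (0.142, 0.990). I'll move toward it high up with the fingers shut, turning partway to see how joint 6 responds.

jog_arm([
  {"x": 40, "y": 40, "z": 0, "twist": 8, "fingers": 0},
  {"x": 75, "y": 75, "z": 0, "twist": 16, "fingers": 0},
  {"x": 110, "y": 110, "z": 0, "twist": 24, "fingers": 0},
  {"x": 145, "y": 145, "z": 0, "twist": 32, "fingers": 0},
  {"x": 180, "y": 180, "z": 0, "twist": 40, "fingers": 0},
  {"x": 215, "y": 215, "z": 0, "twist": 48, "fingers": 0},
  {"x": 250, "y": 250, "z": 0, "twist": 56, "fingers": 0},
  {"x": 280, "y": 280, "z": 0, "twist": 64, "fingers": 0},
  {"x": 310, "y": 310, "z": 0, "twist": 72, "fingers": 0},
  {"x": 340, "y": 340, "z": 0, "twist": 80, "fingers": 0},
])

```text
time: 1.25
ee_pos: [0.4728, -0.1922, 0.248]
tcp_rot: [-65.3, 90.0, -151.1]
wrist_force: [1.6, -1.2, 0.9]
opening: 0.0001
```

```bash
python3 -c "
from workcell import bot
o=bot.get_obs();print(o)"
```

```text
{'time': 1.25, 'q': array([-2.21170485e+01, -4.60606786e-01,  4.43265830e+00,  9.49092809e+01,
       -1.98024649e-02,  6.36743161e+01]), 'qd': array([ 44.79765241,  20.60240017,  20.20734172,  -0.55197796,
        -0.06770827, -34.69437568]), 'joint_efforts': array([ -4.79372442, -50.11007667,  43.967278  ,   0.47810007,
         0.11095079,   1.06795706]), 'ee_pos': array([ 0.47275017, -0.1922278 ,  0.24800842]), 'tcp_rot': array([ -65.29088617,   89.97453151, -151.08224795]), 'wrist_force': array([ 1.56401136, -1.22008964,  0.9273686 ]), 'torque': array([-0.02836572, -0.00153512,  0.04774111]), 'opening': 7.275308130524456e-05}
```

jog_arm([
  {"x": 20, "y": 20, "z": 0, "twist": 8, "fingers": 0},
  {"x": 40, "y": 40, "z": 0, "twist": 16, "fingers": 0},
  {"x": 60, "y": 60, "z": 0, "twist": 24, "fingers": 0},
  {"x": 80, "y": 80, "z": 0, "twist": 32, "fingers": 0},
  {"x": 100, "y": 100, "z": 0, "twist": 40, "fingers": 0},
  {"x": 120, "y": 120, "z": 0, "twist": 48, "fingers": 0},
  {"x": 135, "y": 130, "z": -10, "twist": 56, "fingers": 0},
  {"x": 144, "y": 141, "z": -30, "twist": 64, "fingers": 0},
  {"x": 144, "y": 141, "z": -50, "twist": 72, "fingers": 0},
  {"x": 144, "y": 141, "z": -60, "twist": 77.6, "fingers": 0},
])

```text
time: 2.25
ee_pos: [0.6164, -0.0507, 0.1856]
tcp_rot: [-168.1, 89.8, -175.9]
wrist_force: [-0.8, 0.5, -0.4]
opening: -0.0003
```

jog_arm([
  {"x": 0, "fingers": 0},
  {"x": 0, "fingers": 0},
  {"x": 0, "fingers": 0},
])

```text
validation failed for argument at $.de...
```

Run:
```python
from workcell import bot, viewer
import cv2
o=bot.get_obs();print(o)
for n in ['wrist','side','scene']:
    c=viewer.camera(n);cv2.imwrite(f'pics/{n}1.png',c['image'][:,:,::-1])
```

```text
{'time': 2.25, 'q': array([-4.68849090e+00,  1.38281904e+01,  1.31465233e+01,  8.94699044e+01,
       -2.34337977e-02,  3.14136651e+00]), 'qd': array([-4.34957662e-01, -1.80290284e+00, -1.12784169e+01, -1.02175310e+01,
        3.02869948e-02, -5.35717323e+01]), 'joint_efforts': array([ 6.02403134e-01, -6.21908712e+01,  4.81614518e+01,  1.19629526e-01,
        2.83347198e-02,  1.10298626e+00]), 'ee_pos': array([ 0.61643208, -0.05066526,  0.18555088]), 'tcp_rot': array([-168.06999352,   89.84662767, -175.89981993]), 'wrist_force': array([-0.78645179,  0.53397974, -0.40257685]), 'torque': array([-0.00672218, -0.05413167,  0.03329704]), 'opening': -0.0002799302228458892}
```

View pics/wrist1.png

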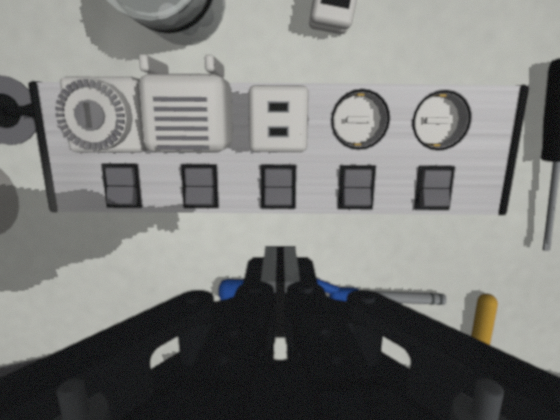

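The wrist view shows the charger with its two ports at (278,118), and rocker 3 opposite it at (278,187). The shut fingertips are at (281,250), lined up with the strip. Next I measure rocker 3 precisely from here.

Run:
```python
from workcell import bot, viewer
from h import *
from scipy.spatial.transform import Rotation as R
viewer.camera('side');viewer.camera('side')
o=bot.get_obs();print(o['time'],o['ee_pos'],o['tcp_rot'])
c=viewer.camera('wrist');cv2.imwrite('pics/w2.png',c['image'][:,:,::-1])
T=np.eye(4);T[:3,:3]=R.from_euler('xyz',o['tcp_rot'],degrees=True).as_matrix();T[:3,3]=o['ee_pos']
print('tool y',T[:3,1],np.degrees(np.arctan2(T[1,1],T[0,1])))
W=np.linalg.inv(T@c['tool_from_camera'])
im=cv2.cvtColor(c['image'],cv2.COLOR_RGB2GRAY)
m=(im<110).astype(np.uint8);m[:155]=0;m[218:]=0
k,l,s,ce=cv2.connectedComponentsWithStats(m)
B=[]
for i in range(1,k):
    if 600<s[i,4]<2600: print(s[i],ce[i]);B.append(s[i])
B=sorted(B,key=lambda b:b[0])
out=np.array([[b[0]+b[2]/2-.5,b[1]+b[3]-.5] for b in B]) # outer edge z=.055
inn=np.array([[b[0]+b[2]/2-.5,b[1]-.5] for b in B])
po=plane(c,out,.055,W);pi=plane(c,inn,.050,W)
print(po,pi)
f=np.polyfit(po[:,1],po[:,0],1);print('strip y dir deg',90-np.degrees(np.arctan(f[0])))
tip=o['ee_pos']+T[:3,0]*.017
uv=cv2.projectPoints(tip.reshape(1,3),cv2.Rodrigues(W[:3,:3])[0],W[:3,3],K(c),c['D'])[0];print('tip px',uv)
```

```text
2.5 [ 0.61690749 -0.051306    0.18882771] [-17.39054136  89.93808265 -25.74517548]
tool y [ 1.45299850e-01  9.89387613e-01 -3.22991598e-04] 81.64535633597751
[  75  163   71   47 1957] [119.67961165 188.16249361]
[ 181  162   39   47 1602] [200.63420724 184.38888889]
[ 260  162   37   45 1599] [278.01000625 184.00938086]
[ 337  162   38   45 1595] [355.43510972 183.46708464]
[ 412  162   42   44 1610] [432.33913043 183.55776398]
[  0 183  24  35 706] [ 10.29036827 201.7733711 ]
[[ 0.59909453 -0.26651856  0.055     ]
 [ 0.60414982 -0.18565213  0.055     ]
 [ 0.61367752 -0.11464465  0.055     ]
 [ 0.62096154 -0.05340455  0.055     ]
 [ 0.62978871  0.0070892   0.055     ]
 [ 0.63777233  0.06746919  0.055     ]] [[ 0.57206406 -0.26072132  0.05      ]
 [ 0.56823006 -0.17808144  0.05      ]
 [ 0.57773022 -0.10831595  0.05      ]
 [ 0.58651331 -0.04835288  0.05      ]
 [ 0.59518385  0.01121335  0.05      ]
 [ 0.60378028  0.07064338  0.05      ]]
strip y dir deg 83.18981602832389
tip px [[[279.78195028 263.49969445]]]
```

View pics/w2.png

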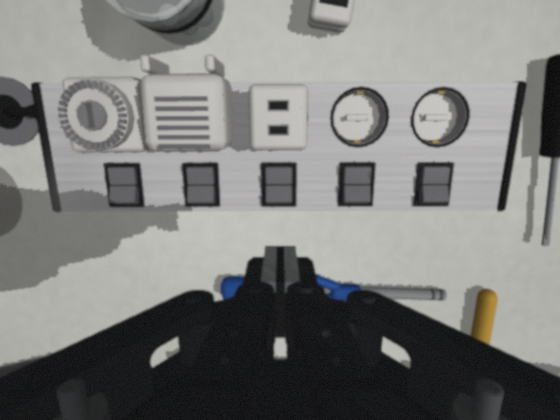

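Rocker 3's pivot is at about (0.604, -0.051), which agrees with the fixed cameras to about 2 mm. I'll press about 11 mm outward of the pivot, descending in stages and watching the force.

jog_arm([
  {"x": -1, "y": -1, "z": -20, "twist": 0, "fingers": 0},
  {"x": -1, "y": -1, "z": -40, "twist": 0, "fingers": 0},
  {"x": -1, "y": -1, "z": -60, "twist": 0, "fingers": 0},
  {"x": -1, "y": -1, "z": -80, "twist": 0, "fingers": 0},
  {"x": -1, "y": -1, "z": -95, "twist": 0, "fingers": 0},
  {"x": -1, "y": -1, "z": -102, "twist": 0, "fingers": 0},
  {"x": -1, "y": -1, "z": -104, "twist": 0, "fingers": 0},
  {"x": -1, "y": -1, "z": -104, "twist": 0, "fingers": 0},
  {"x": -1, "y": -1, "z": -104, "twist": 0, "fingers": 0},
])

```text
time: 3.45
ee_pos: [0.6165, -0.0524, 0.0861]
tcp_rot: [-4.4, 89.8, -12.8]
wrist_force: [-0.3, 0.2, -0.4]
opening: -0.0001
```

Run:
```python
from workcell import bot, viewer
import cv2
o=bot.get_obs();print(o['time'],o['ee_pos'],o['wrist_force'])
c=viewer.camera('wrist');cv2.imwrite('pics/w3.png',c['image'][:,:,::-1])
c=viewer.camera('scene');cv2.imwrite('pics/s3.png',cv2.resize(c['image'][165:315,140:370,::-1],None,fx=3.4,fy=3.4,interpolation=cv2.INTER_CUBIC))
```

```text
3.45 [ 0.6165176  -0.05238862  0.08612059] [-0.29474196  0.18834034 -0.42957223]
```

View pics/w3.png

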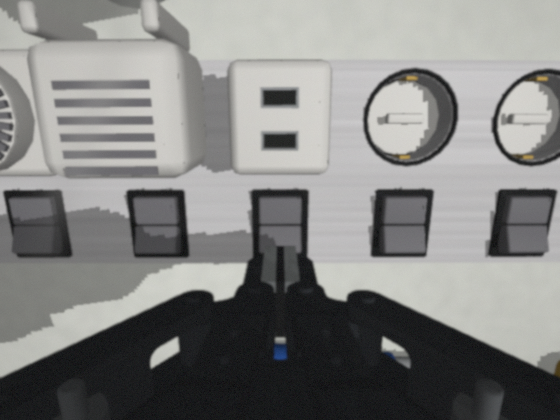

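View pics/s3.png

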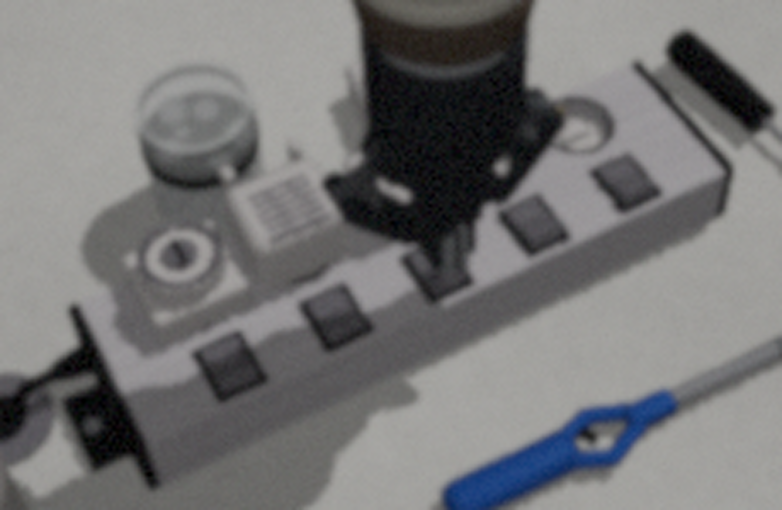

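Run:
```python
from workcell import bot, viewer
from h import *
from scipy.spatial.transform import Rotation as R
o=bot.get_obs();c=viewer.camera('wrist')
T=np.eye(4);T[:3,:3]=R.from_euler('xyz',o['tcp_rot'],degrees=True).as_matrix();T[:3,3]=o['ee_pos']
W=np.linalg.inv(T@c['tool_from_camera'])
print(o['ee_pos'],'pivot line',plane(c,[(280,224)],.050,W),'frame outer nb',plane(c,[(157,255),(402,255)],.047,W),'frame inner',plane(c,[(280,190)],.047,W),'strip edge',plane(c,[(200,262),(350,262)],.045,W))
```

```text
[ 0.61647836 -0.05240768  0.08598706] pivot line [[ 0.60398468 -0.05049043  0.05      ]] frame outer nb [[ 0.61251571 -0.11656509  0.047     ]
 [ 0.6309291   0.00986809  0.047     ]] frame inner [[ 0.5875016  -0.04808882  0.047     ]] strip edge [[ 0.62042065 -0.09576474  0.045     ]
 [ 0.63187847 -0.01704845  0.045     ]]
```

The pivot is confirmed at x 0.604, and the strip edge lies 22 mm out from it as expected. The TCP is 12.5 mm outward of the pivot, so I press gently from here.

jog_arm([
  {"x": -1, "y": 0, "z": -6, "twist": 0, "fingers": 0},
  {"x": -1, "y": 0, "z": -11, "twist": 0, "fingers": 0},
  {"x": -1, "y": 0, "z": -13, "twist": 0, "fingers": 0},
  {"x": -1, "y": 0, "z": -14, "twist": 0, "fingers": 0},
  {"x": -1, "y": 0, "z": -15, "twist": 0, "fingers": 0},
  {"x": -1, "y": 0, "z": -16, "twist": 0, "fingers": 0},
  {"x": -1, "y": 0, "z": -16, "twist": 0, "fingers": 0},
])

```text
time: 4.3
ee_pos: [0.6156, -0.0524, 0.0699]
tcp_rot: [-4.0, 89.8, -12.4]
wrist_force: [0.5, -0.6, 1.3]
opening: 0.0
```

jog_arm([
  {"x": 0, "y": 0, "z": -0.7, "twist": 0, "fingers": 0},
  {"x": 0, "y": 0, "z": -1.4, "twist": 0, "fingers": 0},
  {"x": 0, "y": 0, "z": -2, "twist": 0, "fingers": 0},
  {"x": 0, "y": 0, "z": -2, "twist": 0, "fingers": 0},
])

```text
time: 4.7
ee_pos: [0.6154, -0.0524, 0.0676]
tcp_rot: [-4.8, 89.9, -13.1]
wrist_force: [0.6, -0.0, 0.3]
opening: -0.0001
```

Run:
```python
from workcell import bot, viewer
import cv2
c=viewer.camera('wrist');cv2.imwrite('pics/w4.png',c['image'][:,:,::-1])
```

```text
(no output)
```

View pics/w4.png

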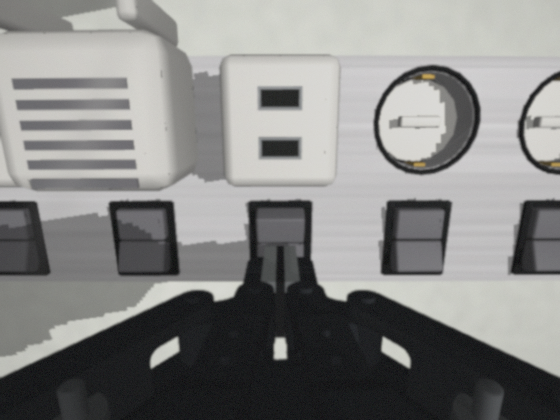

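Force is near zero at tip height 0.0506, and rocker 3's inner half (280,225) looks lighter than its neighbours, so it may already have snapped over. I'll go a little further until I feel firm contact.

jog_arm([
  {"x": 0, "y": 0, "z": -0.6, "twist": 0, "fingers": 0},
  {"x": 0, "y": 0, "z": -1.2, "twist": 0, "fingers": 0},
  {"x": 0, "y": 0, "z": -1.2, "twist": 0, "fingers": 0},
])

```text
time: 5.05
ee_pos: [0.6154, -0.0524, 0.0667]
tcp_rot: [-3.3, 89.8, -11.6]
wrist_force: [-1.5, -0.1, 1.8]
opening: -0.0002
```

Contact has returned at 1.8 N with the tip at 0.0497, the expected off level. I'll withdraw upward and look.

jog_arm([
  {"x": 0, "y": 0, "z": 5, "twist": 0, "fingers": 0},
  {"x": 0, "y": 0, "z": 20, "twist": 0, "fingers": 0},
  {"x": 0, "y": 0, "z": 45, "twist": 0, "fingers": 0},
  {"x": 0, "y": 0, "z": 75, "twist": 0, "fingers": 0},
  {"x": 0, "y": 0, "z": 100, "twist": 0, "fingers": 0},
  {"x": 0, "y": 0, "z": 120, "twist": 0, "fingers": 0},
  {"x": 0, "y": 0, "z": 120, "twist": 0, "fingers": 0},
  {"x": 0, "y": 0, "z": 120, "twist": 0, "fingers": 0},
])

```text
time: 5.85
ee_pos: [0.6157, -0.0524, 0.1875]
tcp_rot: [-1.2, 89.8, -9.5]
wrist_force: [-0.6, 0.2, 0.1]
opening: -0.0002
```

Run:
```python
from workcell import bot, viewer
import cv2
o=bot.get_obs();print(o['time'],o['ee_pos'],o['wrist_force'])
c=viewer.camera('wrist');cv2.imwrite('pics/w5.png',c['image'][:,:,::-1])
cv2.imwrite('pics/w5z.png',cv2.resize(c['image'][70:230,80:480,::-1],None,fx=2,fy=2,interpolation=cv2.INTER_CUBIC))
c=viewer.camera('side');cv2.imwrite('pics/d5.png',cv2.resize(c['image'][145:285,235:355,::-1],None,fx=4.2,fy=4.2,interpolation=cv2.INTER_CUBIC))
```

```text
5.85 [ 0.61570562 -0.05239928  0.18749967] [-0.59473466  0.22248469  0.12471677]
```

View pics/w5z.png

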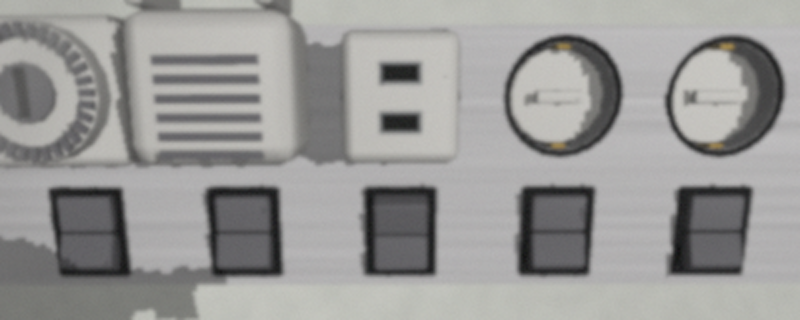

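View pics/d5.png

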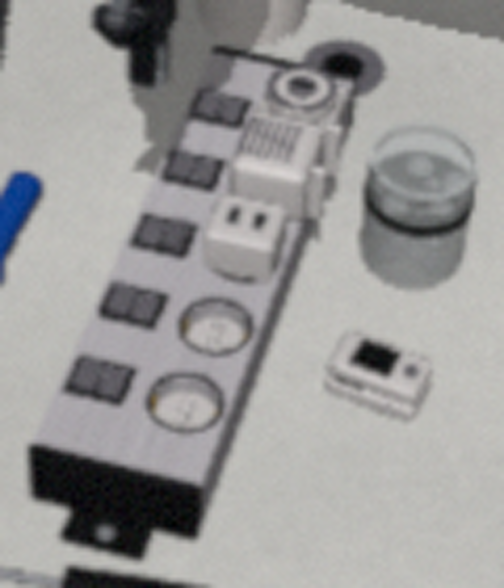

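Run:
```python
import cv2,numpy as np
a=cv2.imread('pics/w2.png')[155:217,170:390];b=cv2.imread('pics/w5.png')[155:217,170:390]
v=np.vstack([a,b]);v=np.clip(v.astype(float)*1.6,0,255).astype(np.uint8)
cv2.imwrite('pics/cmp.png',cv2.resize(v,None,fx=3.6,fy=3.6,interpolation=cv2.INTER_CUBIC))
for n in('w2','w5'):
    g=cv2.imread(f'pics/{n}.png',0)
    for x in(201,278,355): print(n,x,g[160:214,x-6:x+7].mean(1).astype(int)[::2])
a=cv2.imread('pics/side0.png',0).astype(int)
```

```text
w2 201 [171 122  39  51  91 100 100  99  99  99  99  97  79  89  99  99  99 100
 100 100  98  78  42 100 167 179 190]
w2 278 [168 108  36  56  94 102 102 101 100 100 100  97  74  91 101 101 101 101
 101 101 100  73  43 102 167 179 190]
w2 355 [167  96  36  61  97 104 103 102 103 101 101  96  74  93 100 101 101 101
 102 103  98  70  43 118 171 178 186]
w5 201 [175 151  61  35  73 100 100 100  99  99  99  99  92  76  96 100  99 100
 100 100 100  95  60  49 130 175 185]
w5 278 [173 149  62  39  67  75  87  93  91  90  90  89  89  80  88 101 101 101
 100 100  99  98  79  59 143 174 185]
w5 355 [174 143  51  42  81 103 104 103 102 102 101 100  89  77  99 100 100 101
 102 102 102  93  57  57 140 173 183]
```

View pics/cmp.png

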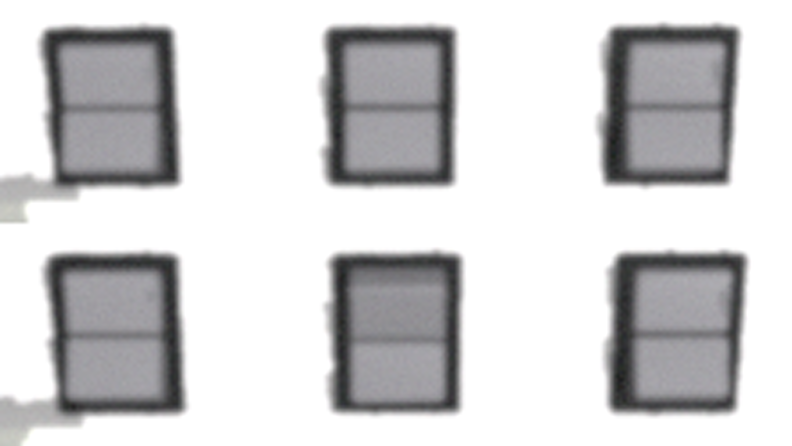

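Rocker 3 has clearly tipped: its inner half is now raised, shaded differently with its end face showing, and the outer half is level. Its neighbours look the same as before.

```bash
python3 -c "
from workcell import ticket
print(ticket.job_done())"
```

```text
the job is handed in; nothing more can be done
None
```

The charger was in socket 3, the middle one, so I pressed the outer half of rocker 3 with shut fingertips. I then withdrew 120 mm straight up and handed the job in at about 6 s of the 32 s allowed.

**Rocker 3:** The last wrist picture shows it tipped over, with its inner half raised and outer half level. It came to rest at the expected off height, and the highest force I read while pressing was about 2 N.

**Everything else:** Rockers 2 and 4 were compared closely with the earlier picture and had not changed; 1 and 5 looked unchanged in the wider view. The charger, the other devices and the jar and oximeter looked to be where they started. I did not measure any of this numerically, and the lighter, mug and screwdriver were not specifically re-checked; the arm passed well above them.

**Disagreement:** The side picture was too coarse to show that rocker 3 had tipped. That conclusion rests on the wrist pictures before and after, and on the contact height.

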